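Centre-mark a cover plate with an automatic punch

ROBOT

A 6-joint arm with a two-finger parallel gripper is mounted at the origin on the work surface. World frame = base frame: x ahead of the robot, y to its left, z up, the work surface at z = 0. Lengths are in mm, angles in rad, forces in N, time in s.
With the tool pointing down it reaches from about 225 to 725 mm from the base axis. Payload 3.1 kg.
Tool frame: the origin (TCP) lies between the finger pads; the fingertips stand 25 mm ahead of it and the grasp point (between the pads) lies 6 mm ahead of it (manip.finger_overhang is the distance from the TCP to the fingertips, in mm); z points along the fingers, y is the direction in which the jaws open and shut (so a half turn about z gives the same grasp; the last joint's range is limited). The gripper opens to 85 mm and grips with 20 to 120 N. Pads are 22 mm wide; open, the fingers measure 114 mm over their backs; the gripper's body (76 mm by 85 mm) begins 54 mm behind the grasp point. The pads swing forward as they close: fully open they stand 13 mm farther back than shut.
Start: joints at [1.082, 0.048, 0.099, 1.622, 0, 1.443], TCP at [185.344, 491.188, 256.312] pointing down, gripper open.
Joint ranges: [-2.91, 2.91], [-0.99, 1.94], [-1.21, 1.42], [-2.12, 2.29], [-1.49, 1.47], [-3.14, 3.14]. Speed limits (rad/s): [2.79, 2.79, 3.14, 3.14, 3.14, 3.14].

INTERFACE

Orientations are given as a rotation vector (axis times angle).
In Python, from station import manip gives the robot as it stands.
- The arm moves only by the tool apply_moves, never from a script. Its argument "rows" is a list of rows, each an object with "claw": the closure, from -1 (fully open) to 1 (shut); "translation": the shift along the tool's x, y, z in cm, a list of three; "angular": the turn, a rotation vector about the tool's x, y, z in rad, a list of three. In form: [{"claw": claw, "translation": [dx, dy, dz], "angular": [wx, wy, wz]}, ...]. A call has 1 to 20 rows; each row is the pose to reach, as a shift and turn from the pose commanded when the call began, along the tool's axes at that moment; what a row does not reach only later rows make up. A row lasts 1/12 s, in which the tool goes at most 41.7 mm and 7.16 degrees, less where a joint would pass 70% of its speed; a pose out of reach is approached as far as the arm can. A call with a gripper value outside its range is refused whole. The fingers move at their own pace and stop on an object; "newtons" is the grip in N (left out, the last holds). Time passes only in rows, so rows that repeat a pose let the fingers close. It gives the time, the measured TCP pose, the force and the opening at its end, in the units of the state.
- manip.observe(): the state, without advancing time (a new reading comes with each control period).
- manip.camera(name): name is "scene" or "top" or "wrist"; returns (picture, depth): 480x640x3 uint8, red, green, blue; 480x640 float32, mm along the optical axis (not along the pixel's ray), 0 where there is no reading.
- manip.camera_model(name): a dict with "K" (3x3 intrinsics, pixels), "k1" (the pictures are not rectified: a ray, as slopes to the right and down, at radius r is drawn at 1 + k1 r^2 times it, then the intrinsics apply), "position" and "orientation" of the camera in the world. Camera axes: x right, y down, z forward; pixel columns grow to the right and rows downward; lengths in mm; the calibration is good to about 2 mm. A picture is of the moment at which its call begins: read the wrist's pose just before it. camera_model takes no time and is no camera call; for the wrist camera it gives the pose at the moment of the call.
- manip.job_done(): hands the job in, once; it reports no verdict.
The state is a dict: "t": time; "joints": joint angles; "dq": joint speeds; "joint_torque": joint torques, N m; "tool_pos": TCP position; "ee_rot": TCP orientation; "ft_force": force on the tool from outside, world axes, zero at the start; "torque": the same for the moment, N m; "finger_gap": finger opening in mm.
Only numpy, scipy, OpenCV 4.12 (cv2) and the standard library are available. Lean on these libraries where they do the work, as an engineer would, in place of code of your own. Each camera call takes 0.05 s, during which the arm holds its last target.

TASK

Take the automatic centre punch out of its wooden stand, put its tip down the hole of the steel guide block on the marking jig, and press it straight down until the spring trips with a snap, easing off as soon as it does instead of ramming it against its stop; let it trip nowhere else. Then put it back upright in the stand with its collar fully down, let go, and leave the other things on the bench alone.

Things in the scene. Friction and masses are not known exactly. Their poses are not given: they have to be found in the camera images.
- punch: Automatic centre punch, round, metal, upright in the stand (z up). Origin: centre of the underside of its collar (32 mm across, z 0 to 8 mm). Below: tapered nose, 14 to 10 mm wide, to z = -16 mm; from it a sprung steel stem, 8 mm wide, ending in a 5 mm long cone with a blunt 3 mm end. The stem's end lies 40 to 56 mm below the origin: set by a screw, not known.
- punch_grip (a point): Middle of the punch's dark round grip barrel, on its axis, 33 mm above punch. The barrel is 16 mm across and reaches 25 mm either way along the axis, from the collar up to the brass cap (17 mm across, 14 mm long, top 39 mm above this point). Any grasp yaw will do; fingertips can bear down on the collar. The punch weighs 0.2 to 0.35 kg.
- trip (a joint): Trip carriage inside the punch, in m: 0 = cocked, 0.004 = tripped (over 0.003 counts). The stem yields from about 3 N; the push rises to about 12.5 N at 7 mm of stem travel, then it trips: the carriage jumps and the force drops at once by up to 4 N. Pressed on, the stem goes rigid at 11.6 mm. It stays tripped until the push has fallen to about 3.5 N, then cocks itself.
- guide (a point): Point on the aluminium plate at the bottom of the guide hole, on its vertical axis, where the tip must press. The guide block is dark steel, 36 x 36 mm, its top 10 mm above this point; the hole is straight, 10 mm across. A clamp strap runs from the block to a black knob (14 mm across, top 17 mm above this point) 60 mm from the hole.
- jig: The marking jig, fixed to the bench: a grey base 135 x 105 x 14 mm, with the cover plate and the steel guide block on it. Origin: centre of its underside; the hole's axis lies at x = +12, y = -15 mm, the plate's top at z = 20 mm.
- plate: The aluminium cover plate to be marked, 105 x 80 x 6 mm, clamped flat on the jig's base, fixed. Origin: centre of its underside.
- holder_mouth (a point): Centre of the hole in the top of the wooden stand, level with its top. The stand is a dark wooden block, 60 x 60 mm, 65 mm high, fixed, on a foot 85 mm square; the hole is vertical, 18 mm across and 61 mm deep, so that the tip hangs free and the collar rests on the top.
- solder_tin: Bystander: flat round tin of wire, 68 mm across, 28 mm high, loose. Origin: centre of its underside.
- screwdriver: Bystander: a screwdriver lying on the bench, about 0.2 m long, loose.
- parts_bin: Bystander: open yellow plastic bin 120 x 90 x 55 mm, loose. Origin: centre of its underside.

How it is judged:
By the outcome, as a careful person would: the job done as asked, in the order asked, and still so for the second after the job is handed in, with the robot touching nothing.
It also fails if it takes over 64 s, if anything falls off the work surface, if the arm or the gripper's body presses on something with over 40 N, if the wrist force passes 120 N, or if a joint passes its speed limit or range.

## Working session

There is one attempt and no reset: what is moved stays moved. The work goes in short steps, Python scripts to look and compute and a tool call to move; the robot and the scene stay as the last step left them, time stands still between calls to the robot, and variables do not carry over. Pictures are saved under pics/ and viewed, and the job is handed in when it is done.

Besides the shell and the picture viewer there is one more tool, called as name(argument=value, ...), one argument or row to a line, values as JSON. apply_moves: Moves the arm, as the interface text tells. Its arguments: {"type":"object","properties":{"rows":{"type":"array"},"newtons":{"type":"number"}},"required":["rows"]}

```bash
ls; mkdir -p pics; cat > h.py <<'E'
import numpy as np, cv2
from scipy.spatial.transform import Rotation as R
from station import manip
def snap(n,f):
    m=manip.camera_model(n); p,d=manip.camera(n)
    cv2.imwrite('pics/'+f+'.png',p[:,:,::-1]); np.savez('pics/'+f+'.npz',d=d,p=p,K=m['K'],k1=m['k1'],pos=m['position'],ori=m['orientation'])
    return p,d,m
def load(f): return np.load('pics/'+f+'.npz')
def rot(o):
    o=np.array(o); return o if o.shape==(3,3) else R.from_rotvec(o).as_matrix() if o.size==3 else R.from_quat(o).as_matrix()
def rays(z,uv):
    K=np.array(z['K']);uv=np.atleast_2d(np.array(uv,float))
    q=cv2.undistortPoints(uv.reshape(-1,1,2),K,np.array([float(z['k1']),0,0,0])).reshape(-1,2)
    return np.c_[q,np.ones(len(q))]@rot(z['ori']).T
def onplane(z,uv,h):
    r=rays(z,uv);p=np.array(z['pos']); return p+r*((h-p[2])/r[:,2])[:,None]
def proj(z,P):
    c=(np.atleast_2d(P)-np.array(z['pos']))@rot(z['ori'])
    q,_=cv2.projectPoints(c,np.zeros(3),np.zeros(3),np.array(z['K']),np.array([float(z['k1']),0,0,0,])); return q.reshape(-1,2)
E
python3 - <<'E'
from h import *
for n in('scene','top','wrist'):
    p,d,m=snap(n,n+'0'); print(n,m)
print(manip.observe(), manip.finger_overhang)
E
```

```text
pics
scene {'K': array([[448.76670912,   0.        , 323.66623375],
       [  0.        , 448.76670912, 240.20253668],
       [  0.        ,   0.        ,   1.        ]]), 'k1': 0.0061069083343890706, 'position': array([1305.36574676, -319.61424218,  970.3068549 ]), 'orientation': array([-2.12867311, -1.31676282,  0.4942986 ])}
top {'K': array([[476.75614286,   0.        , 318.88928152],
       [  0.        , 476.75614286, 248.38956113],
       [  0.        ,   0.        ,   1.        ]]), 'k1': 0.031072075129348467, 'position': array([ 579.60047718,   17.29504916, 1212.07502109]), 'orientation': array([-2.1782436 ,  2.23164737, -0.08928202])}
wrist {'K': array([[355.33189153,   0.        , 316.9585947 ],
       [  0.        , 355.33189153, 232.34668034],
       [  0.        ,   0.        ,   1.        ]]), 'k1': -0.023052044432874137, 'position': array([108.26784286, 519.75951338, 372.98159773]), 'orientation': array([2.35454568, 1.62706416, 0.26311583])}
{'t': 0.15, 'joints': array([1.08219488e+00, 4.85860705e-02, 9.79391100e-02, 1.62197145e+00,
       3.04734843e-05, 1.44299463e+00]), 'dq': array([ 0.00089324, -0.00234019,  0.00517183, -0.00225394, -0.00017011,
       -0.00080992]), 'joint_torque': array([ 1.68208884e-03, -3.39258456e+01,  3.20424771e+01,  1.53379992e-02,
       -1.33167650e-04,  4.83600999e-06]), 'tool_pos': array([185.14115547, 490.81992586, 255.37383432]), 'ee_rot': array([-5.63569344e-01, -3.09003749e+00,  2.71223701e-03]), 'ft_force': array([ 0.92245453, -0.3182406 ,  0.80997462]), 'torque': array([-0.04703464, -0.00354925,  0.02590424]), 'finger_gap': 86.0131143927206} 25.0
```

View pics/scene0.png

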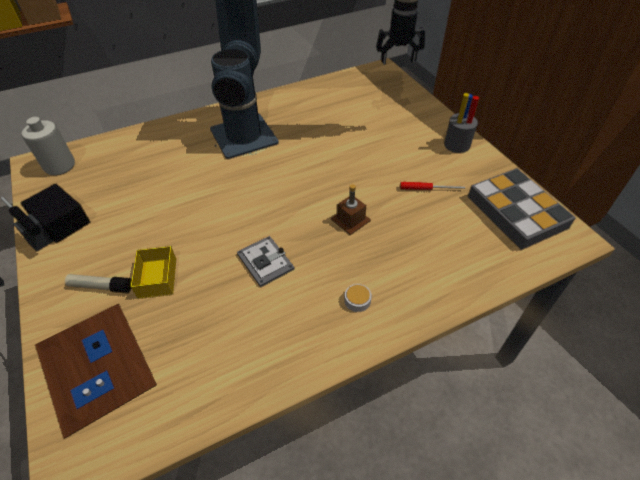

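View pics/top0.png

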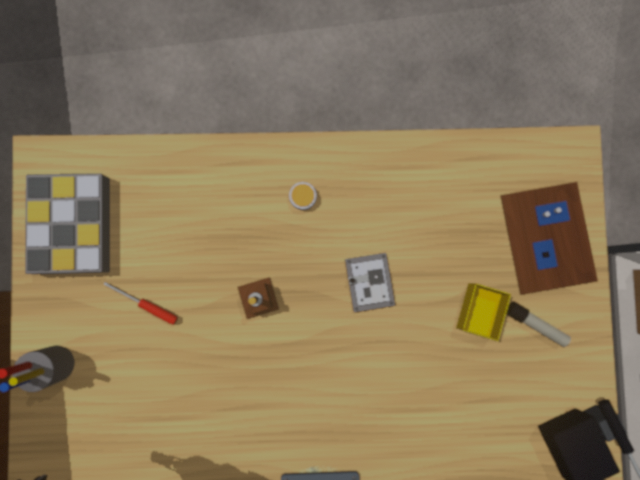

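View pics/wrist0.png

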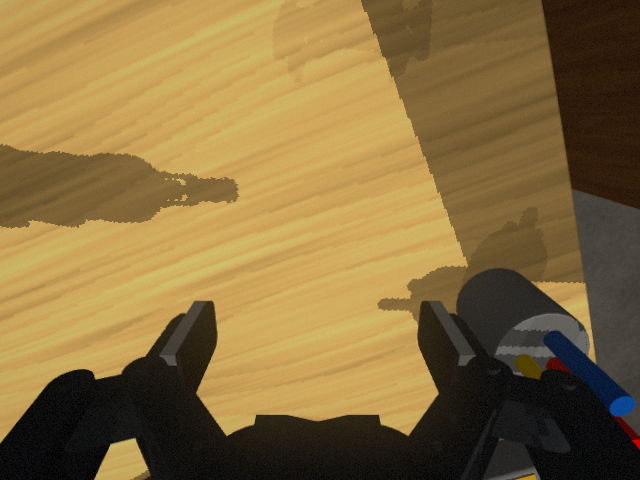

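The scene view shows the stand with the punch at about (351,210) and the jig at (265,260). The top view shows the punch at (255,299), the guide block at (376,277) and the bin at (485,312). I'll zoom in on both.

```bash
python3 - <<'E'
from h import *
t=load('top0');s=load('scene0')
a=cv2.resize(t['p'][240:330,220:410,::-1],None,fx=4,fy=4,interpolation=cv2.INTER_CUBIC)
cv2.imwrite('pics/topz.png',a)
b=cv2.resize(s['p'][170:290,230:380,::-1],None,fx=5,fy=5,interpolation=cv2.INTER_CUBIC)
cv2.imwrite('pics/scenez.png',b)
print('punch top',onplane(t,[[255,299]],137), 'guide',onplane(t,[[376,277]],30),'bin',onplane(t,[[485,312]],55))
E
```

```text
punch top [[529.47955686 135.32660996 137.        ]] guide [[ 570.98335996 -153.09996832   30.        ]] bin [[ 480.18166563 -411.24038253   55.        ]]
```

View pics/topz.png

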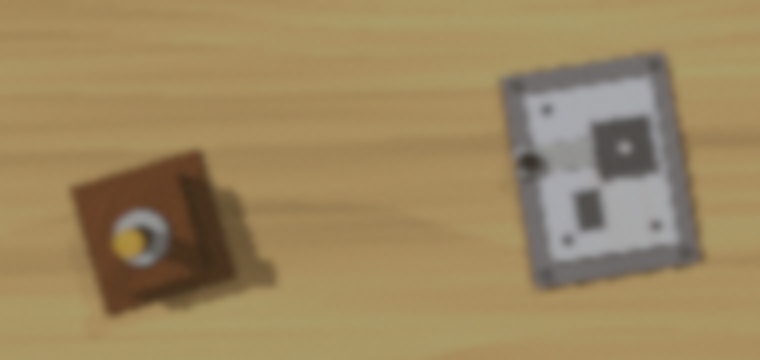

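View pics/scenez.png

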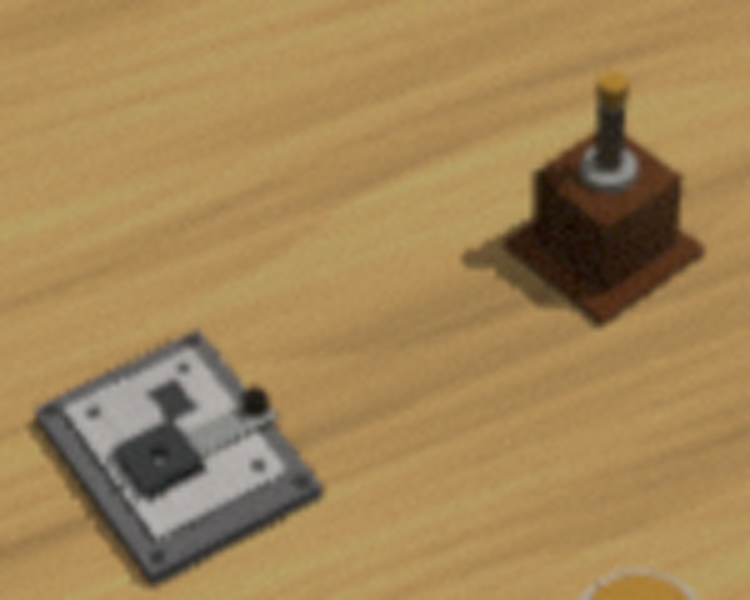

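```bash
python3 - <<'E'
from h import *
t=load('top0');s=load('scene0')
T=lambda x,y:[220+(x+.5)/4-.5,240+(y+.5)/4-.5]
S=lambda x,y:[230+(x+.5)/5-.5,170+(y+.5)/5-.5]
f=lambda *a:print(a[0],np.round(onplane(a[1],[a[2]],a[3])[0],1))
f('cap t',t,T(129,241),137);f('collar t',t,T(140,238),73);
f('cap s',s,S(614,80),137);f('collar s',s,S(609,163),73)
f('hole t',t,T(625,148),30);f('hole s',s,S(159,458),30)
f('knob t',t,T(530,160),37);f('knob s',s,S(254,400),37)
print(rot(t['ori']).round(2))
E
```

```text
cap t [527.7 142.3 137. ]
collar t [526.2 143.2  73. ]
cap s [528.5 143.9 137. ]
collar s [527.8 144.   73. ]
hole t [ 571.9 -152.8   30. ]
hole s [ 577.  -152.1   30. ]
knob t [566.  -92.9  37. ]
knob s [568.5 -93.5  37. ]
[[-0.02 -1.    0.06]
 [-1.    0.02 -0.03]
 [ 0.02 -0.06 -1.  ]]
```

```bash
cat >> h.py <<'E'
Rd=np.array([[-1,0,0],[0,1,0],[0,0,-1.]])
def plan(P,Rt=Rd):
    o=manip.observe(); r=rot(o['ee_rot']); 
    tr=r.T@(np.array(P)-o['tool_pos'])/10; w=R.from_matrix(r.T@Rt).as_rotvec()
    print('t',round(o['t'],2),'tcp',o['tool_pos'].round(2),'F',o['ft_force'].round(2),'gap',round(o['finger_gap'],1)); print('move',tr.round(3),w.round(4),'joints',o['joints'].round(2))
E
python3 - <<'E'
from h import *
plan([527.5,143.5,230])
E
```

```text
t 0.15 tcp [185.14 490.82 255.37] F [ 0.92 -0.32  0.81] gap 86.0
move [-44.293 -20.405   2.563] [-0.0017 -0.0006 -0.3608] joints [1.08 0.05 0.1  1.62 0.   1.44]
```

apply_moves(
  rows=[
    {"claw": -1,"translation": [-14,-6.5,0.8],"angular": [0,0,-0.12]},
    {"claw": -1,"translation": [-44.3,-20.4,2.5],"angular": [0,0,-0.361]},
    {"claw": -1,"translation": [-44.3,-20.4,2.5],"angular": [0,0,-0.361]},
    {"claw": -1,"translation": [-44.3,-20.4,2.5],"angular": [0,0,-0.361]},
    {"claw": -1,"translation": [-44.3,-20.4,2.5],"angular": [0,0,-0.361]},
    {"claw": -1,"translation": [-44.3,-20.4,2.5],"angular": [0,0,-0.361]},
    {"claw": -1,"translation": [-44.3,-20.4,2.5],"angular": [0,0,-0.361]},
    {"claw": -1,"translation": [-44.3,-20.4,2.5],"angular": [0,0,-0.361]},
    {"claw": -1,"translation": [-44.3,-20.4,2.5],"angular": [0,0,-0.361]},
    {"claw": -1,"translation": [-44.3,-20.4,2.5],"angular": [0,0,-0.361]},
    {"claw": -1,"translation": [-44.3,-20.4,2.5],"angular": [0,0,-0.361]},
    {"claw": -1,"translation": [-44.3,-20.4,2.5],"angular": [0,0,-0.361]},
    {"claw": -1,"translation": [-44.3,-20.4,2.5],"angular": [0,0,-0.361]},
    {"claw": -1,"translation": [-44.3,-20.4,2.5],"angular": [0,0,-0.361]},
    {"claw": -1,"translation": [-44.3,-20.4,2.5],"angular": [0,0,-0.361]},
    {"claw": -1,"translation": [-44.3,-20.4,2.5],"angular": [0,0,-0.361]},
    {"claw": -1,"translation": [-44.3,-20.4,2.5],"angular": [0,0,-0.361]},
  ],
)

```text
t: 1.57
tool_pos: [527.0, 145.1, 231.6]
ee_rot: [-0.004, 3.141, 0.0]
ft_force: [0.7, -0.0, 0.5]
finger_gap: 85.3
```

```bash
python3 - <<'E'
from h import *
plan([527.5,143.5,230])
p,d,m=snap('wrist','w1'); print(m['position'],m['orientation']); plan([527.5,143.5,230])
E
```

```text
t 1.57 tcp [526.99 145.13 231.63] F [ 0.72 -0.    0.5 ] gap 85.3
move [-0.051 -0.163  0.163] [0.0002 0.0001 0.0022] joints [0.15 0.1  0.1  1.58 0.   0.14]
[444.73717152 144.74636151 349.35069285] [2.04492369 2.04742087 0.33519903]
t 1.62 tcp [527.05 145.15 231.71] F [-0.1  -0.16 -0.03] gap 85.8
move [-0.044 -0.165  0.171] [0.0002 0.0004 0.0023] joints [0.15 0.1  0.1  1.58 0.   0.14]
```

View pics/w1.png

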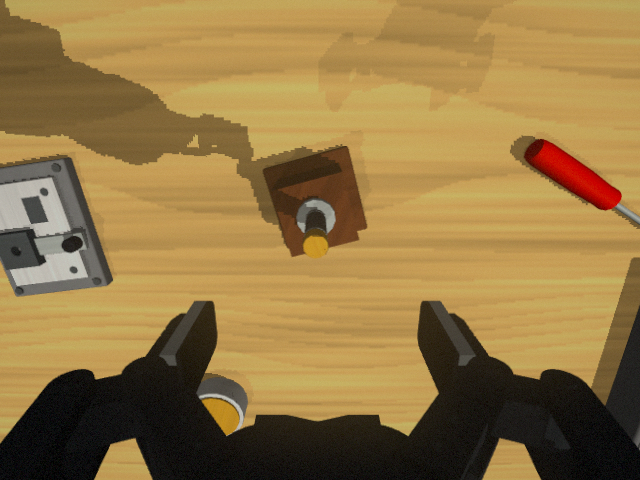

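Wrist view: brass cap at about (316,246), collar at (315,217), and guide block hole at about (16,251) on the left edge. Next I'll measure with masks.

```bash
python3 - <<'E'
from h import *
z=load('w1');p=z['p'];hsv=cv2.cvtColor(p,cv2.COLOR_RGB2HSV)
roi=hsv[190:270,290:345]
print(hsv[246,316],hsv[217,303],hsv[217,328])
m=((roi[...,0]>15)&(roi[...,0]<30)&(roi[...,1]>150)&(roi[...,2]>120)).astype(np.uint8)
m[:, :]=m; m[:30]=0; 
n,l,st,c=cv2.connectedComponentsWithStats(m); print(st,c+[290,190])
g=((roi[...,1]<60)&(roi[...,2]>80)).astype(np.uint8)
n,l,st,c=cv2.connectedComponentsWithStats(g);print(st,c+[290,190])
cv2.imwrite('pics/w1z.png',cv2.resize(p[140:265,255:375,::-1],None,fx=5,fy=5,interpolation=cv2.INTER_CUBIC))
cv2.imwrite('pics/w1g.png',cv2.resize(p[150:300,0:120,::-1],None,fx=4,fy=4,interpolation=cv2.INTER_CUBIC))
E
```

```text
[ 20 207 198] [ 18  32 103] [ 36  16 158]
[[   0    0   55   80 3890]
 [  13   45   27   24  488]
 [  50   54    3    1    3]
 [  43   56    2    1    2]
 [   0   61    1    2    2]
 [   1   64    2    3    3]
 [   7   65    3    1    3]
 [  11   64    2    1    2]
 [   4   66    2    2    3]
 [   9   69    1    1    1]
 [  28   72    1    1    1]
 [  17   74    1    1    1]
 [   4   78    1    1    1]] [[317.28508997 227.21670951]
 [315.20081967 246.59836066]
 [341.         244.        ]
 [333.5        246.        ]
 [290.         251.5       ]
 [291.33333333 255.        ]
 [298.         255.        ]
 [301.5        254.        ]
 [294.66666667 256.33333333]
 [299.         259.        ]
 [318.         262.        ]
 [307.         264.        ]
 [294.         268.        ]]
[[   0    0   55   80 3737]
 [   6    9   40   35  658]
 [  28   38    5    2    5]] [[317.20363928 232.32860583]
 [315.82066869 213.44224924]
 [320.         228.6       ]]
```

View pics/w1z.png

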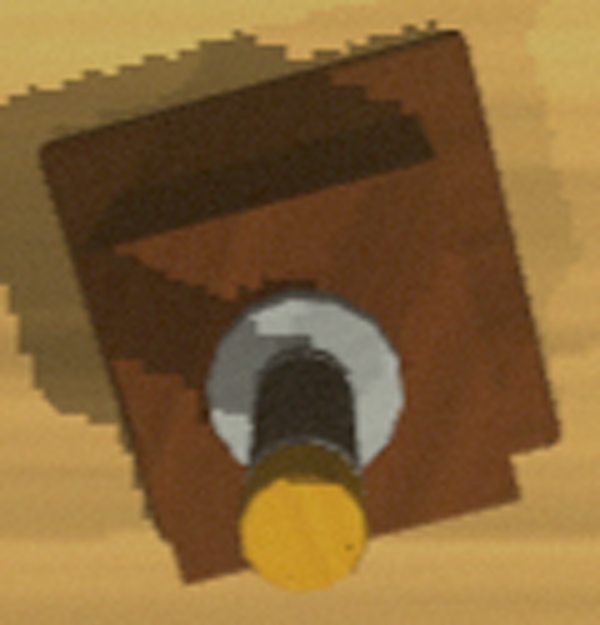

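View pics/w1g.png

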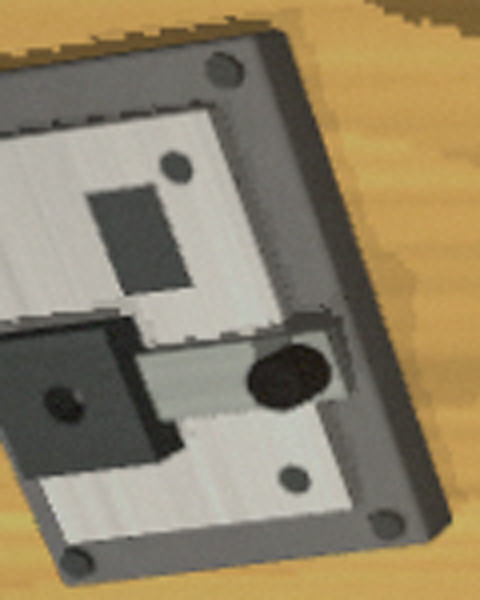

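```bash
python3 - <<'E'
from h import *
z=load('w1');f=lambda n,uv,h:print(n,onplane(z,[uv],h)[0].round(1))
Z=lambda x,y:[255+(x+.5)/5-.5,140+(y+.5)/5-.5]
G=lambda x,y:[(x+.5)/4-.5,150+(y+.5)/4-.5]
f('cap',Z(304,533),137);f('collar',Z(306,386),73)
f('hole',G(65,405),30);f('knob',G(289,376),37)
E
```

```text
cap [525.5 143.9 137. ]
collar [524.4 144.   73. ]
hole [ 571.6 -150.7   30. ]
knob [561.3 -87.4  37. ]
```

```bash
python3 - <<'E'
from h import *
plan([525.8,143.8,101])
E
```

```text
t 1.62 tcp [527.05 145.15 231.71] F [-0.1  -0.16 -0.03] gap 85.8
move [ 0.13  -0.138 13.071] [0.0002 0.0004 0.0023] joints [0.15 0.1  0.1  1.58 0.   0.14]
```

apply_moves(
  rows=[
    {"claw": -1,"translation": [0.13,-0.14,3],"angular": [0,0,0]},
    {"claw": -1,"translation": [0.13,-0.14,6],"angular": [0,0,0]},
    {"claw": -1,"translation": [0.13,-0.14,9],"angular": [0,0,0]},
    {"claw": -1,"translation": [0.13,-0.14,11],"angular": [0,0,0]},
    {"claw": -1,"translation": [0.13,-0.14,12.2],"angular": [0,0,0]},
    {"claw": -1,"translation": [0.13,-0.14,13],"angular": [0,0,0]},
    {"claw": -1,"translation": [0.13,-0.14,13],"angular": [0,0,0]},
    {"claw": -1,"translation": [0.13,-0.14,13],"angular": [0,0,0]},
  ],
)

```text
t: 2.28
tool_pos: [526.9, 142.9, 102.3]
ee_rot: [-0.001, 3.14, 0.0]
ft_force: [-0.1, 0.3, 0.6]
finger_gap: 85.0
```

```bash
python3 - <<'E'
from h import *
snap('wrist','w2');plan([525.8,143.8,101])
E
```

```text
t 2.33 tcp [527.55 142.94 103.08] F [ 0.4  -0.48  0.99] gap 85.7
move [0.176 0.086 0.208] [0.0004 0.0029 0.0007] joints [ 0.14  0.12 -0.13  1.32 -0.    0.14]
```

View pics/w2.png

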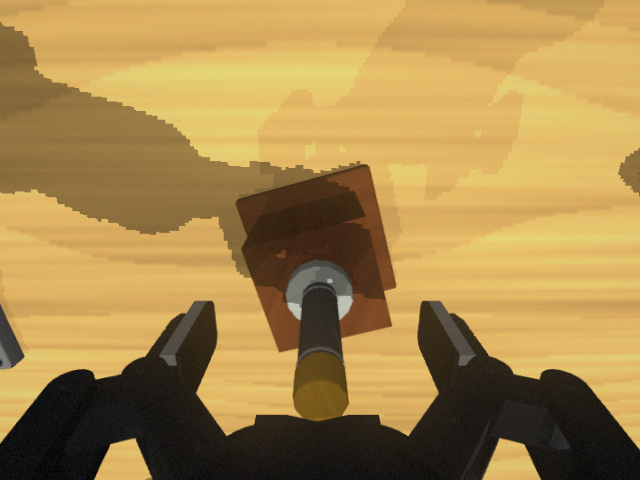

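The wrist view shows the punch barrel centred between the open fingers (axis at about x=319, cap at (320,390)). I'll fine-adjust, then close.

apply_moves(
  newtons=60,
  rows=[
    {"claw": -1,"translation": [0.12,0.08,0.15],"angular": [0,0,0]},
    {"claw": -1,"translation": [0.12,0.08,0.15],"angular": [0,0,0]},
    {"claw": 0.3,"translation": [0.12,0.08,0.15],"angular": [0,0,0]},
    {"claw": 0.5,"translation": [0.12,0.08,0.15],"angular": [0,0,0]},
    {"claw": 0.6,"translation": [0.12,0.08,0.15],"angular": [0,0,0]},
    {"claw": 0.7,"translation": [0.12,0.08,0.15],"angular": [0,0,0]},
    {"claw": 1,"translation": [0.12,0.08,0.15],"angular": [0,0,0]},
    {"claw": 1,"translation": [0.12,0.08,0.15],"angular": [0,0,0]},
    {"claw": 1,"translation": [0.12,0.08,0.15],"angular": [0,0,0]},
    {"claw": 1,"translation": [0.12,0.08,0.15],"angular": [0,0,0]},
    {"claw": 1,"translation": [0.12,0.08,0.15],"angular": [0,0,0]},
    {"claw": 1,"translation": [0.12,0.08,0.15],"angular": [0,0,0]},
  ],
)

```text
t: 3.33
tool_pos: [525.4, 143.5, 99.9]
ee_rot: [-0.0, 3.141, 0.0]
ft_force: [0.1, 0.9, 1.0]
finger_gap: 14.4
```

```bash
python3 - <<'E'
from h import *
for i in range(3): snap('wrist','w3');plan([525.8,143.8,101])
E
```

```text
t 3.38 tcp [525.38 143.47  99.89] F [0.61 0.97 1.23] gap 14.7
move [-0.042  0.033 -0.111] [0.0003 0.0002 0.0003] joints [ 0.14  0.12 -0.13  1.31  0.    0.14]
t 3.43 tcp [525.38 143.46  99.91] F [-0.92  0.13  1.29] gap 14.8
move [-0.042  0.034 -0.109] [0.0003 0.0002 0.0002] joints [ 0.14  0.12 -0.13  1.31  0.    0.14]
t 3.48 tcp [525.39 143.45  99.92] F [-0.5   0.51  0.7 ] gap 14.6
move [-0.041  0.035 -0.108] [0.0003 0.0002 0.0002] joints [ 0.14  0.12 -0.13  1.31  0.    0.14]
```

View pics/w3.png

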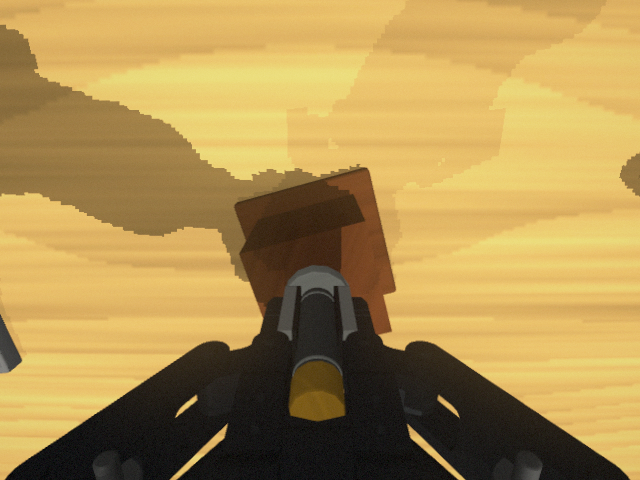

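The fingers have closed around the barrel just above the collar (317,268). Now I'll lift.

apply_moves(
  rows=[
    {"claw": 1,"translation": [0,0,-0.3],"angular": [0,0,0]},
    {"claw": 1,"translation": [0,0,-1],"angular": [0,0,0]},
    {"claw": 1,"translation": [0,0,-2],"angular": [0,0,0]},
    {"claw": 1,"translation": [0,0,-3.5],"angular": [0,0,0]},
    {"claw": 1,"translation": [0,0,-5],"angular": [0,0,0]},
    {"claw": 1,"translation": [0,0,-6.5],"angular": [0,0,0]},
    {"claw": 1,"translation": [0,0,-8],"angular": [0,0,0]},
    {"claw": 1,"translation": [0,0,-9.2],"angular": [0,0,0]},
    {"claw": 1,"translation": [0,0,-10],"angular": [0,0,0]},
    {"claw": 1,"translation": [0,0,-10],"angular": [0,0,0]},
    {"claw": 1,"translation": [0,0,-10],"angular": [0,0,0]},
  ],
)

```text
t: 4.4
tool_pos: [525.6, 143.3, 200.2]
ee_rot: [-0.0, 3.141, 0.0]
ft_force: [-0.0, 0.2, -2.4]
finger_gap: 14.4
```

```bash
python3 - <<'E'
from h import *
plan([525.4,143.45,200]);snap('scene','s2')
s=load('s2')['p'];snap('wrist','w4')
cv2.imwrite('pics/s2z.png',cv2.resize(s[90:240,290:420,::-1],None,fx=4,fy=4,interpolation=cv2.INTER_CUBIC))
plan([573.5,-150.5,189])
E
```

```text
t 4.4 tcp [525.57 143.34 200.2 ] F [-0.04  0.25 -2.44] gap 14.4
move [0.017 0.011 0.02 ] [0.0001 0.0008 0.0001] joints [ 0.14  0.09  0.03  1.51 -0.    0.14]
t 4.5 tcp [524.74 143.23 198.7 ] F [ 0.08  0.2  -2.94] gap 14.0
move [ -4.872 -29.374   0.969] [-0.0003 -0.002   0.0002] joints [ 0.14  0.09  0.03  1.51 -0.    0.14]
```

View pics/s2z.png

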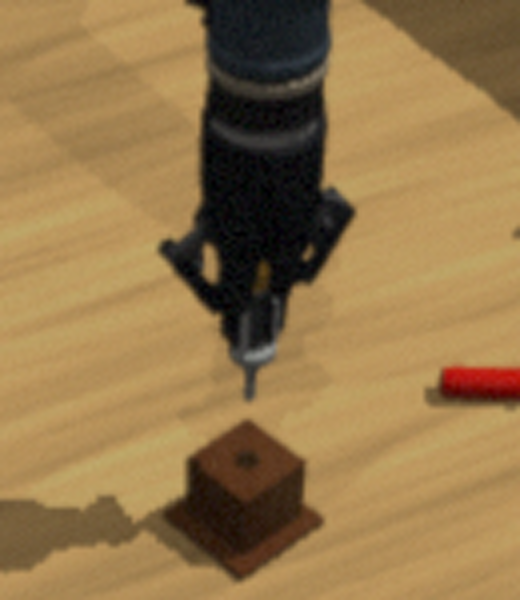

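View pics/w4.png

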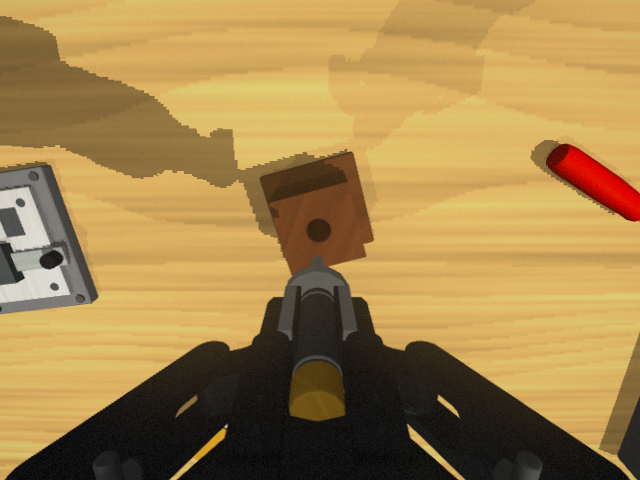

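Scene view: the punch is held upright with its tip at zoom (250,398) and collar at (251,355). Wrist view: the empty stand hole is at (318,230) and the stem tip shows just above the collar at (317,260).

```bash
python3 - <<'E'
from h import *
s=load('s2');w=load('w4')
tip=[290+250.5/4-.5,90+400/4-.5]
# point on vertical axis (525.2,143.4): height whose projection row matches
from scipy.optimize import brentq
for nm,y in(('tip',401),('collar bottom',362),('collar top',350)):
    v=90+y/4-.5
    h=brentq(lambda h:proj(s,[525.2,143.4,h])[0,1]-v,0,400); print(nm,h,proj(s,[525.2,143.4,h])[0],)
for h in(0,): pass
hsv=cv2.cvtColor(w['p'],cv2.COLOR_RGB2HSV)
g=cv2.cvtColor(w['p'],cv2.COLOR_RGB2GRAY)
r=g[215:245,300:336]; m=(r<45).astype(np.uint8)
n,l,st,c=cv2.connectedComponentsWithStats(m)
i=1+st[1:,4].argmax(); print(st[i],c[i]+[300,215], 'hole', onplane(w,[c[i]+[300,215]],65))
cv2.imwrite('pics/w4z.png',cv2.resize(w['p'][210:310,265:375,::-1],None,fx=6,fy=6,interpolation=cv2.INTER_CUBIC))
E
```

```text
tip 119.07933766513419 [351.39831579 189.75      ]
collar bottom 154.83064928872898 [351.90977042 180.        ]
collar top 165.5148385679096 [352.06717021 177.        ]
[  7   4  24  22 374] [318.12032086 229.76737968] hole [[525.34978798 143.83703291  65.        ]]
```

View pics/w4z.png

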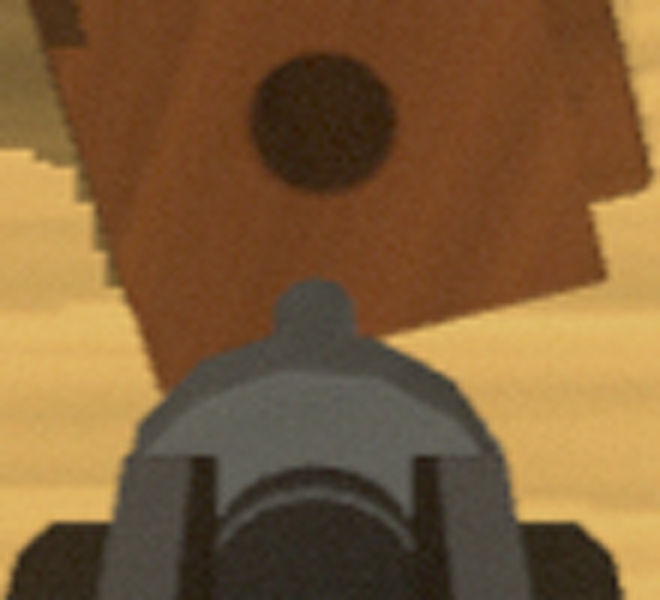

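```bash
python3 - <<'E'
from h import *
w=load('w4'); Z=lambda x,y:[265+(x+.5)/6-.5,210+(y+.5)/6-.5]
print(w['pos'])
tz=w['pos'][2]-117.7
print('tcp z est',tz)
f=lambda uv,h:onplane(w,[uv],h)[0].round(2)
print('collar top front edge',f(Z(316,370),tz-26.9),'+16')
print('collar front edge bounds',f(Z(316,373),tz-26.9),f(Z(316,367),tz-26.9))
for L in(40,44,48,52,56):print(L,'tip end', f(Z(316,278),tz-34.9-L),'cone start',f(Z(316,278),tz-34.9-L+5))
w=load('w1'); g=cv2.cvtColor(w['p'],cv2.COLOR_RGB2GRAY)
Y=lambda x,y:[255+(x+.5)/5-.5,140+(y+.5)/5-.5]
print('w1 collar edges',onplane(w,[Y(306,299)],73),onplane(w,[Y(209,388)],73),onplane(w,[Y(403,388)],73))
E
```

```text
[442.92303913 143.09362145 317.06208358]
tcp z est 199.36208357801706
collar top front edge [509.66 143.14 172.46] +16
collar front edge bounds [509.9  143.14 172.46] [509.41 143.14 172.46]
40 tip end [521.99 143.16 124.46] cone start [519.94 143.15 129.46]
44 tip end [523.63 143.16 120.46] cone start [521.58 143.16 125.46]
48 tip end [525.27 143.16 116.46] cone start [523.22 143.16 121.46]
52 tip end [526.92 143.16 112.46] cone start [524.86 143.16 117.46]
56 tip end [528.56 143.16 108.46] cone start [526.51 143.16 113.46]
w1 collar edges [[509.98296075 143.97077547  73.        ]] [[524.73675874 128.27965184  73.        ]] [[524.69958029 159.66868645  73.        ]]
```

Wrist view: the tip edge gives a stem length of about 44–45 mm, and the punch axis lies about +0.5 mm in x from the TCP. Moving over to the jig.

apply_moves(
  rows=[
    {"claw": 1,"translation": [-0.2,-1.2,0],"angular": [0,0,0]},
    {"claw": 1,"translation": [-0.6,-3.6,0.1],"angular": [0,0,0]},
    {"claw": 1,"translation": [-1.1,-6.6,0.2],"angular": [0,0,0]},
    {"claw": 1,"translation": [-1.6,-9.6,0.3],"angular": [0,0,0]},
    {"claw": 1,"translation": [-2.1,-12.6,0.4],"angular": [0,0,0]},
    {"claw": 1,"translation": [-2.6,-15.6,0.5],"angular": [0,0,0]},
    {"claw": 1,"translation": [-3.1,-18.6,0.6],"angular": [0,0,0]},
    {"claw": 1,"translation": [-3.6,-21.6,0.7],"angular": [0,0,0]},
    {"claw": 1,"translation": [-4.1,-24.6,0.8],"angular": [0,0,0]},
    {"claw": 1,"translation": [-4.5,-27,0.9],"angular": [0,0,0]},
    {"claw": 1,"translation": [-4.8,-28.8,1],"angular": [0,0,0]},
    {"claw": 1,"translation": [-4.9,-29.4,1],"angular": [0,0,0]},
    {"claw": 1,"translation": [-4.9,-29.4,1],"angular": [0,0,0]},
    {"claw": 1,"translation": [-4.9,-29.4,1],"angular": [0,0,0]},
    {"claw": 1,"translation": [-4.9,-29.4,1],"angular": [0,0,0]},
    {"claw": 1,"translation": [-4.9,-29.4,1],"angular": [0,0,0]},
    {"claw": 1,"translation": [-4.9,-29.4,1],"angular": [0,0,0]},
  ],
)

```text
t: 5.92
tool_pos: [574.3, -149.5, 190.0]
ee_rot: [-0.003, 3.141, 0.0]
ft_force: [0.0, 0.0, -3.0]
finger_gap: 14.6
```

```bash
python3 - <<'E'
from h import *
plan([573.5,-150.5,189]);snap('wrist','w5');plan([573.5,-150.5,189]);
w=load('w5');print(w['pos'])
cv2.imwrite('pics/w5z.png',cv2.resize(w['p'][150:310,240:400,::-1],None,fx=4,fy=4,interpolation=cv2.INTER_CUBIC)[:600])
E
```

```text
t 5.92 tcp [ 574.35 -149.46  190.02] F [ 0.01  0.04 -2.97] gap 14.6
move [ 0.085 -0.104  0.102] [0.0002 0.0001 0.0019] joints [-0.37  0.22  0.16  1.51  0.   -0.37]
t 5.97 tcp [ 574.41 -149.6   190.04] F [-0.32  0.18 -2.47] gap 14.4
move [ 0.091 -0.09   0.104] [0.     0.0002 0.0018] joints [-0.37  0.22  0.16  1.51  0.   -0.37]
[ 492.09878965 -149.81893996  307.74008297]
```

View pics/w5z.png

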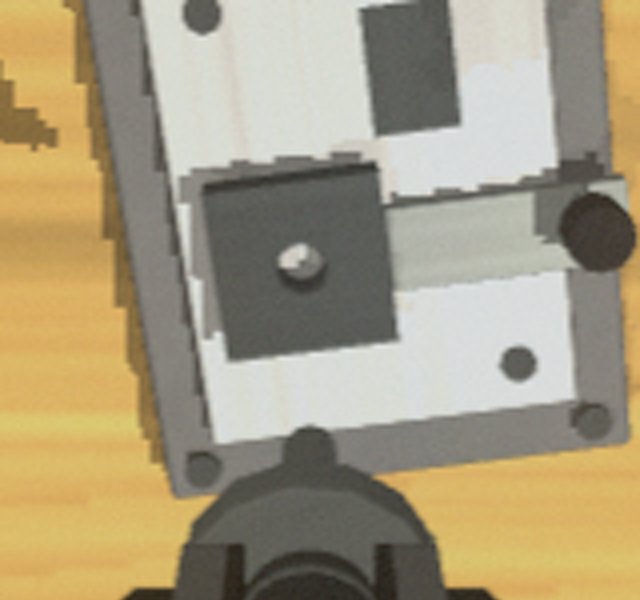

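The hole rim sits at zoom (302,266), the punch tip at (310,430), and the strap and knob to the right.

```bash
python3 - <<'E'
from h import *
w=load('w5'); Z=lambda x,y:[240+(x+.5)/4-.5,150+(y+.5)/4-.5]
f=lambda uv,h:onplane(w,[uv],h)[0].round(2)
print('hole',f(Z(302,266),30),'rim',f(Z(277,266),30),f(Z(327,266),30),f(Z(302,240),30),f(Z(302,292),30))
tz=w['pos'][2]-117.7
print('collar front',f(Z(313,492),tz-26.9))
cs=[f(Z(*c),30) for c in((205,188),(380,167),(399,339),(228,360))];print('block corners',cs,'mean',np.mean(cs,0))
cv2.imwrite('pics/w5h.png',cv2.resize(w['p'][200:235,295:340,::-1],None,fx=14,fy=14,interpolation=cv2.INTER_CUBIC))
E
```

```text
hole [ 571.58 -151.2    30.  ] rim [ 571.58 -156.28   30.  ] [ 571.57 -146.13   30.  ] [ 566.12 -151.2    30.  ] [ 577.1  -151.21   30.  ]
collar front [ 559.69 -149.33  163.14]
block corners [array([ 555.42, -170.54,   30.  ]), array([ 551.14, -135.7 ,   30.  ]), array([ 587.23, -131.18,   30.  ]), array([ 591.87, -166.58,   30.  ])] mean [ 571.415 -151.      30.   ]
```

View pics/w5h.png

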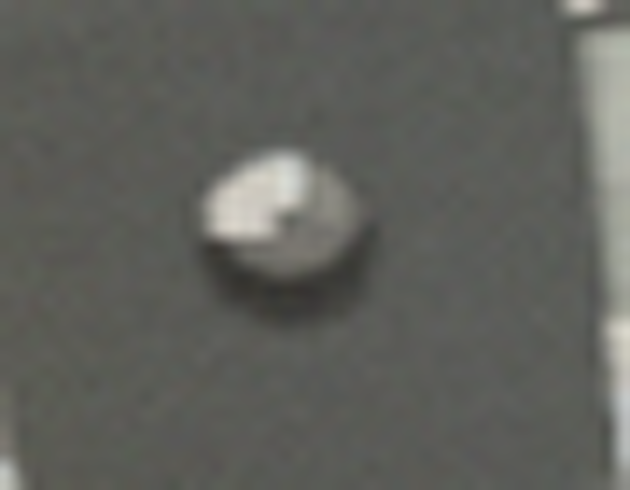

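apply_moves(
  rows=[
    {"claw": 1,"translation": [0.1,-0.05,0.8],"angular": [0,0,0]},
    {"claw": 1,"translation": [0.33,-0.15,2.3],"angular": [0,0,0]},
    {"claw": 1,"translation": [0.33,-0.15,4],"angular": [0,0,0]},
    {"claw": 1,"translation": [0.33,-0.15,5.5],"angular": [0,0,0]},
    {"claw": 1,"translation": [0.33,-0.15,6.4],"angular": [0,0,0]},
    {"claw": 1,"translation": [0.33,-0.15,6.8],"angular": [0,0,0]},
    {"claw": 1,"translation": [0.33,-0.15,6.8],"angular": [0,0,0]},
    {"claw": 1,"translation": [0.33,-0.15,6.8],"angular": [0,0,0]},
    {"claw": 1,"translation": [0.33,-0.15,6.8],"angular": [0,0,0]},
  ],
)

```text
t: 6.72
tool_pos: [571.8, -152.4, 123.1]
ee_rot: [-0.0, 3.139, -0.001]
ft_force: [-0.6, -1.0, -1.9]
finger_gap: 14.7
```

```bash
python3 - <<'E'
from h import *
plan([571.1,-151.05,114]);snap('wrist','w6');snap('scene','s6');plan([571.1,-151.05,114]);
w=load('w6');print(w['pos'])
a=cv2.resize(w['p'][210:310,265:365,::-1],None,fx=4,fy=4,interpolation=cv2.INTER_CUBIC)
b=cv2.resize(load('s6')['p'][200:300,220:320,::-1],None,fx=4,fy=4,interpolation=cv2.INTER_CUBIC)
cv2.imwrite('pics/w6z.png',np.hstack([a,b]))
E
```

```text
t 6.72 tcp [ 571.85 -152.43  123.11] F [-0.59 -1.03 -1.94] gap 14.7
move [0.077 0.139 0.911] [-0.0009  0.0021  0.0003] joints [-0.37  0.23  0.04  1.37 -0.   -0.37]
t 6.82 tcp [ 571.92 -152.5   123.24] F [-0.78  0.22 -1.86] gap 14.3
move [0.084 0.146 0.924] [-0.001   0.0024  0.0002] joints [-0.37  0.23  0.04  1.37 -0.   -0.37]
[ 489.35725369 -152.52062773  240.66740461]
```

View pics/w6z.png

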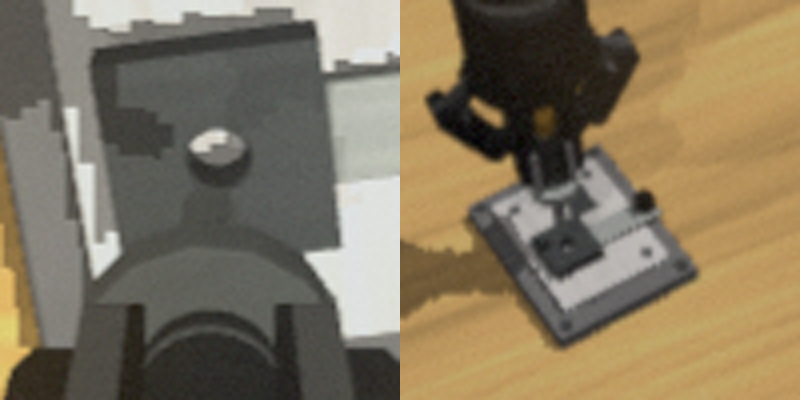

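Tip at zoom (208,190), hole rim centre at (219,156). The hole is slightly right of the tip, so I'll compute the shift.

```bash
python3 - <<'E'
from h import *
w=load('w6'); Z=lambda x,y:[265+(x+.5)/4-.5,210+(y+.5)/4-.5]
f=lambda uv,h:onplane(w,[uv],h)[0].round(2)
tz=w['pos'][2]-117.7;print(tz)
print('hole',f(Z(219,156),30),f(Z(187,156),30),f(Z(251,156),30),f(Z(219,125),30),f(Z(219,187),30))
for L in (42,45,48): print(L,'tip',f(Z(208,190),tz-34.9-L),'conestart',f(Z(208,190),tz-29.9-L))
print('collar front',f(Z(210,247),tz-26.9))
E
```

```text
122.96740460669189
hole [ 571.58 -151.23   30.  ] [ 571.58 -156.31   30.  ] [ 571.58 -146.14   30.  ] [ 566.33 -151.24   30.  ] [ 576.9  -151.22   30.  ]
42 tip [ 570.71 -152.95   46.07] conestart [ 568.62 -152.94   51.07]
45 tip [ 571.96 -152.95   43.07] conestart [ 569.87 -152.94   48.07]
48 tip [ 573.21 -152.96   40.07] conestart [ 571.12 -152.95   45.07]
collar front [ 556.68 -152.62   96.07]
```

apply_moves(
  rows=[
    {"claw": 1,"translation": [0.05,0.08,0.2],"angular": [0,0,0]},
    {"claw": 1,"translation": [0.1,0.15,0.6],"angular": [0,0,0]},
    {"claw": 1,"translation": [0.1,0.15,1],"angular": [0,0,0]},
    {"claw": 1,"translation": [0.1,0.15,1],"angular": [0,0,0]},
    {"claw": 1,"translation": [0.1,0.15,1],"angular": [0,0,0]},
    {"claw": 1,"translation": [0.1,0.15,1],"angular": [0,0,0]},
    {"claw": 1,"translation": [0.1,0.15,1],"angular": [0,0,0]},
    {"claw": 1,"translation": [0.1,0.15,1],"angular": [0,0,0]},
  ],
)

```text
t: 7.48
tool_pos: [570.2, -150.7, 112.0]
ee_rot: [-0.0, 3.141, -0.0]
ft_force: [0.6, 0.4, -2.6]
finger_gap: 14.4
```

```bash
python3 - <<'E'
from h import *
plan([570.9,-150.9,110]);snap('wrist','w7');plan([570.9,-150.9,110]);
w=load('w7');print(w['pos'])
a=cv2.resize(w['p'][210:310,265:365,::-1],None,fx=6,fy=6,interpolation=cv2.INTER_CUBIC)
cv2.imwrite('pics/w7z.png',a)
E
```

```text
t 7.48 tcp [ 570.19 -150.72  112.  ] F [ 0.64  0.42 -2.6 ] gap 14.4
move [-0.071 -0.018  0.2  ] [-0.0001  0.0003  0.0002] joints [-0.37  0.23  0.01  1.35  0.   -0.37]
t 7.53 tcp [ 570.2  -150.73  112.02] F [-0.49  0.61 -1.85] gap 14.6
move [-0.07  -0.017  0.202] [-0.0001  0.0004  0.0002] joints [-0.37  0.23  0.01  1.35  0.   -0.37]
[ 487.91775007 -150.90910085  229.7098849 ]
```

View pics/w7z.png

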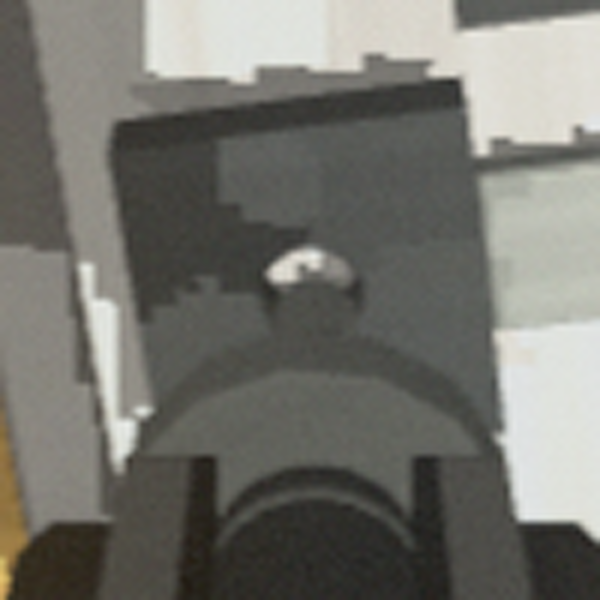

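The tip (zoom 315,290) now overlaps the hole's front edge and needs only a small lateral correction. I'll descend in small steps, watching the force.

apply_moves(
  rows=[
    {"claw": 1,"translation": [-0.06,-0.03,0],"angular": [0,0,0]},
    {"claw": 1,"translation": [-0.06,-0.03,0.1],"angular": [0,0,0]},
    {"claw": 1,"translation": [-0.06,-0.03,0.3],"angular": [0,0,0]},
    {"claw": 1,"translation": [-0.06,-0.03,0.5],"angular": [0,0,0]},
    {"claw": 1,"translation": [-0.06,-0.03,0.5],"angular": [0,0,0]},
    {"claw": 1,"translation": [-0.06,-0.03,0.5],"angular": [0,0,0]},
  ],
)

```text
t: 8.03
tool_pos: [570.4, -150.8, 106.4]
ee_rot: [0.0, -3.141, -0.0]
ft_force: [0.3, 0.1, -3.1]
finger_gap: 14.7
```

apply_moves(
  rows=[
    {"claw": 1,"translation": [0,0,0.1],"angular": [0,0,0]},
    {"claw": 1,"translation": [0,0,0.2],"angular": [0,0,0]},
    {"claw": 1,"translation": [0,0,0.2],"angular": [0,0,0]},
  ],
)

```text
t: 8.28
tool_pos: [570.5, -150.9, 104.6]
ee_rot: [0.0, -3.141, -0.0]
ft_force: [0.4, -0.7, -3.7]
finger_gap: 14.8
```

```bash
python3 - <<'E'
from h import *
plan([570.9,-151,110]);snap('wrist','w8');plan([570.9,-151,110]);
w=load('w8')
a=cv2.resize(w['p'][210:310,265:365,::-1],None,fx=6,fy=6,interpolation=cv2.INTER_CUBIC)
cv2.imwrite('pics/w8z.png',a)
E
```

```text
t 8.28 tcp [ 570.54 -150.91  104.57] F [ 0.43 -0.66 -3.72] gap 14.8
move [-0.036 -0.009 -0.543] [ 0.0001 -0.0003  0.0002] joints [-0.37  0.24  0.01  1.34 -0.   -0.37]
t 8.33 tcp [ 570.57 -150.9   104.66] F [-1.42 -0.52 -2.72] gap 14.2
move [-0.033 -0.01  -0.534] [ 0.0001 -0.0003  0.0002] joints [-0.37  0.24  0.01  1.34  0.   -0.37]
```

View pics/w8z.png

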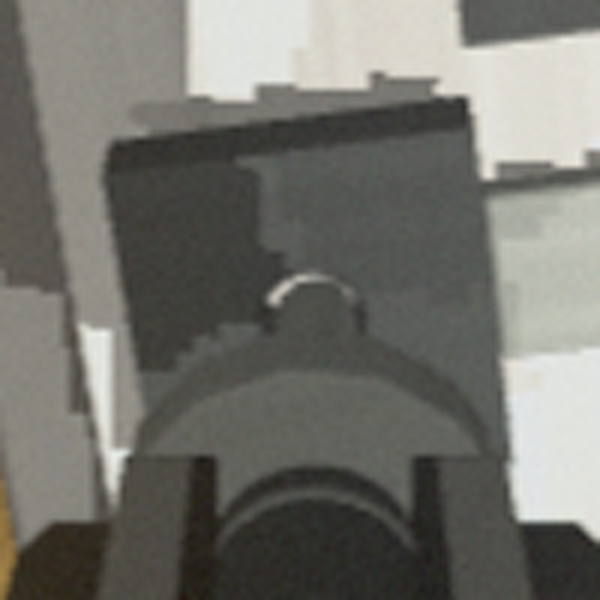

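The tip is inside the rim, with the bright crescent visible around its front, and there is no contact force. Continuing down.

apply_moves(
  rows=[
    {"claw": 1,"translation": [-0.02,-0.01,0.1],"angular": [0,0,0]},
    {"claw": 1,"translation": [-0.02,-0.01,0.2],"angular": [0,0,0]},
    {"claw": 1,"translation": [-0.02,-0.01,0.2],"angular": [0,0,0]},
  ],
)

```text
t: 8.58
tool_pos: [570.7, -151.0, 102.5]
ee_rot: [0.0, -3.141, -0.0]
ft_force: [-0.0, 0.4, -3.0]
finger_gap: 14.4
```

apply_moves(
  rows=[
    {"claw": 1,"translation": [0,0,0.1],"angular": [0,0,0]},
    {"claw": 1,"translation": [0,0,0.2],"angular": [0,0,0]},
    {"claw": 1,"translation": [0,0,0.2],"angular": [0,0,0]},
  ],
)

```text
t: 8.83
tool_pos: [570.7, -151.0, 100.5]
ee_rot: [0.0, -3.141, -0.0]
ft_force: [0.1, -0.3, -3.1]
finger_gap: 14.5
```

apply_moves(
  rows=[
    {"claw": 1,"translation": [0,0,0.1],"angular": [0,0,0]},
    {"claw": 1,"translation": [0,0,0.2],"angular": [0,0,0]},
    {"claw": 1,"translation": [0,0,0.2],"angular": [0,0,0]},
  ],
)

```text
t: 9.08
tool_pos: [570.9, -151.1, 98.7]
ee_rot: [-0.0, 3.141, -0.0]
ft_force: [0.6, 0.2, -3.0]
finger_gap: 14.6
```

apply_moves(
  rows=[
    {"claw": 1,"translation": [0,0,0.1],"angular": [0,0,0]},
    {"claw": 1,"translation": [0,0,0.15],"angular": [0,0,0]},
    {"claw": 1,"translation": [0,0,0.15],"angular": [0,0,0]},
  ],
)

```text
t: 9.33
tool_pos: [571.1, -151.1, 98.0]
ee_rot: [-0.0, 3.141, -0.0]
ft_force: [-1.3, -0.1, 0.8]
finger_gap: 14.8
```

apply_moves(
  rows=[
    {"claw": 1,"translation": [0,0,0.1],"angular": [0,0,0]},
    {"claw": 1,"translation": [0,0,0.15],"angular": [0,0,0]},
    {"claw": 1,"translation": [0,0,0.15],"angular": [0,0,0]},
  ],
)

```text
t: 9.58
tool_pos: [571.2, -151.1, 96.5]
ee_rot: [-0.0, 3.141, -0.001]
ft_force: [-2.0, 0.9, 2.4]
finger_gap: 14.8
```

Contact came at TCP z≈98.3, as predicted for the plate. The push is about 5.4 N with a small side force, so I'll ease x back slightly and keep pressing.

apply_moves(
  rows=[
    {"claw": 1,"translation": [0.03,0,0.05],"angular": [0,0,0]},
    {"claw": 1,"translation": [0.03,0,0.1],"angular": [0,0,0]},
    {"claw": 1,"translation": [0.03,0,0.1],"angular": [0,0,0]},
  ],
)

```text
t: 9.83
tool_pos: [571.0, -151.2, 95.4]
ee_rot: [-0.0, 3.14, -0.001]
ft_force: [-0.5, 0.5, 4.4]
finger_gap: 14.6
```

apply_moves(
  rows=[
    {"claw": 1,"translation": [0,0,0.1],"angular": [0,0,0]},
    {"claw": 1,"translation": [0,0,0.1],"angular": [0,0,0]},
  ],
)

```text
t: 10.0
tool_pos: [571.0, -151.2, 94.3]
ee_rot: [-0.0, 3.14, -0.001]
ft_force: [-1.2, -0.2, 5.5]
finger_gap: 14.6
```

apply_moves(
  rows=[
    {"claw": 1,"translation": [0,0,0.1],"angular": [0,0,0]},
    {"claw": 1,"translation": [0,0,0.1],"angular": [0,0,0]},
  ],
)

```text
t: 10.17
tool_pos: [571.1, -151.2, 93.5]
ee_rot: [-0.0, 3.14, -0.001]
ft_force: [0.1, 0.4, 5.6]
finger_gap: 14.2
```

apply_moves(
  rows=[
    {"claw": 1,"translation": [0,0,0.06],"angular": [0,0,0]},
    {"claw": 1,"translation": [0,0,0.06],"angular": [0,0,0]},
  ],
)

```text
t: 10.33
tool_pos: [571.1, -151.2, 93.1]
ee_rot: [-0.0, 3.14, -0.001]
ft_force: [-0.5, 1.3, 6.4]
finger_gap: 14.5
```

apply_moves(
  rows=[
    {"claw": 1,"translation": [0,0,0.05],"angular": [0,0,0]},
    {"claw": 1,"translation": [0,0,0.05],"angular": [0,0,0]},
  ],
)

```text
t: 10.5
tool_pos: [571.1, -151.2, 92.8]
ee_rot: [-0.0, 3.14, -0.001]
ft_force: [-0.8, 0.7, 6.5]
finger_gap: 14.4
```

apply_moves(
  rows=[
    {"claw": 1,"translation": [0,0,0.04],"angular": [0,0,0]},
    {"claw": 1,"translation": [0,0,0.04],"angular": [0,0,0]},
  ],
)

```text
t: 10.67
tool_pos: [571.1, -151.2, 92.5]
ee_rot: [-0.0, 3.14, -0.001]
ft_force: [-1.6, 0.8, 7.6]
finger_gap: 14.2
```

apply_moves(
  rows=[
    {"claw": 1,"translation": [0,0,0.04],"angular": [0,0,0]},
    {"claw": 1,"translation": [0,0,0.04],"angular": [0,0,0]},
  ],
)

```text
t: 10.83
tool_pos: [571.2, -151.2, 92.2]
ee_rot: [-0.0, 3.14, -0.001]
ft_force: [-1.7, 2.2, 7.8]
finger_gap: 14.3
```

apply_moves(
  rows=[
    {"claw": 1,"translation": [0,0,0.04],"angular": [0,0,0]},
    {"claw": 1,"translation": [0,0,0.04],"angular": [0,0,0]},
  ],
)

```text
t: 11.0
tool_pos: [571.2, -151.2, 91.9]
ee_rot: [-0.0, 3.14, -0.001]
ft_force: [-1.3, 1.9, 7.6]
finger_gap: 14.6
```

apply_moves(
  rows=[
    {"claw": 1,"translation": [0,0,0.04],"angular": [0,0,0]},
    {"claw": 1,"translation": [0,0,0.04],"angular": [0,0,0]},
  ],
)

```text
t: 11.17
tool_pos: [571.2, -151.2, 91.6]
ee_rot: [-0.0, 3.14, -0.001]
ft_force: [-1.9, 1.1, 8.3]
finger_gap: 14.6
```

apply_moves(
  rows=[
    {"claw": 1,"translation": [0.02,0.01,0.04],"angular": [0,0,0]},
    {"claw": 1,"translation": [0.02,0.01,0.04],"angular": [0,0,0]},
  ],
)

```text
t: 11.33
tool_pos: [571.2, -151.2, 91.4]
ee_rot: [-0.0, 3.139, -0.001]
ft_force: [-1.4, -0.1, 8.3]
finger_gap: 14.4
```

apply_moves(
  rows=[
    {"claw": 1,"translation": [0,0,0.04],"angular": [0,0,0]},
    {"claw": 1,"translation": [0,0,0.04],"angular": [0,0,0]},
  ],
)

```text
t: 11.5
tool_pos: [571.2, -151.2, 91.1]
ee_rot: [-0.0, 3.139, -0.001]
ft_force: [-1.7, 1.3, 8.6]
finger_gap: 15.0
```

apply_moves(
  rows=[
    {"claw": 1,"translation": [0,0,0.04],"angular": [0,0,0]},
    {"claw": 1,"translation": [0,0,0.04],"angular": [0,0,0]},
  ],
)

```text
t: 11.67
tool_pos: [571.2, -151.2, 90.8]
ee_rot: [-0.0, 3.139, -0.001]
ft_force: [-1.7, 1.5, 9.7]
finger_gap: 14.4
```

apply_moves(
  rows=[
    {"claw": 1,"translation": [0,0,0.04],"angular": [0,0,0]},
    {"claw": 1,"translation": [0,0,0.04],"angular": [0,0,0]},
  ],
)

```text
t: 11.83
tool_pos: [571.2, -151.2, 90.5]
ee_rot: [-0.0, 3.139, -0.001]
ft_force: [-2.0, 1.2, 10.0]
finger_gap: 14.4
```

apply_moves(
  rows=[
    {"claw": 1,"translation": [0,0,0.04],"angular": [0,0,0]},
    {"claw": 1,"translation": [0,0,0.04],"angular": [0,0,0]},
  ],
)

```text
t: 12.0
tool_pos: [571.1, -151.2, 89.9]
ee_rot: [-0.0, 3.139, -0.001]
ft_force: [-2.2, 0.7, 6.1]
finger_gap: 14.9
```

The force dropped from 10.0 to 6.1 N and z jumped, so the spring has tripped. Easing off straight away.

apply_moves(
  rows=[
    {"claw": 1,"translation": [0.02,0,-0.3],"angular": [0,0,0]},
    {"claw": 1,"translation": [0.03,0,-0.7],"angular": [0,0,0]},
    {"claw": 1,"translation": [0.03,0,-1.2],"angular": [0,0,0]},
    {"claw": 1,"translation": [0.03,0,-1.6],"angular": [0,0,0]},
    {"claw": 1,"translation": [0.03,0,-2.2],"angular": [0,0,0]},
    {"claw": 1,"translation": [0.03,0,-3],"angular": [0,0,0]},
    {"claw": 1,"translation": [0.03,0,-4.2],"angular": [0,0,0]},
    {"claw": 1,"translation": [0.03,0,-6],"angular": [0,0,0]},
    {"claw": 1,"translation": [0.03,0,-8],"angular": [0,0,0]},
    {"claw": 1,"translation": [0.03,0,-9.5],"angular": [0,0,0]},
    {"claw": 1,"translation": [0.03,0,-10.5],"angular": [0,0,0]},
    {"claw": 1,"translation": [0.03,0,-11],"angular": [0,0,0]},
    {"claw": 1,"translation": [0.03,0,-11],"angular": [0,0,0]},
    {"claw": 1,"translation": [0.03,0,-11],"angular": [0,0,0]},
  ],
)

```text
t: 13.17
tool_pos: [569.8, -150.9, 197.7]
ee_rot: [0.0, -3.141, -0.0]
ft_force: [-0.7, -0.2, -2.6]
finger_gap: 14.6
```

```bash
python3 - <<'E'
from h import *
plan([525.2,143.5,200]);snap('wrist','w9');plan([525.2,143.5,200])
w=load('w9')
cv2.imwrite('pics/w9z.png',cv2.resize(w['p'][150:310,240:400,::-1],None,fx=4,fy=4,interpolation=cv2.INTER_CUBIC)[:600])
E
```

```text
t 13.17 tcp [ 569.84 -150.89  197.7 ] F [-0.73 -0.15 -2.63] gap 14.6
move [ 4.458 29.44  -0.219] [ 0.0003 -0.0008  0.0002] joints [-0.37  0.21  0.16  1.52 -0.   -0.37]
t 13.22 tcp [ 569.48 -150.76  196.93] F [ 0.39 -1.03 -3.66] gap 14.4
move [ 4.424 29.427 -0.275] [ 0.0008 -0.002   0.0002] joints [-0.37  0.21  0.16  1.52 -0.   -0.37]
```

View pics/w9z.png

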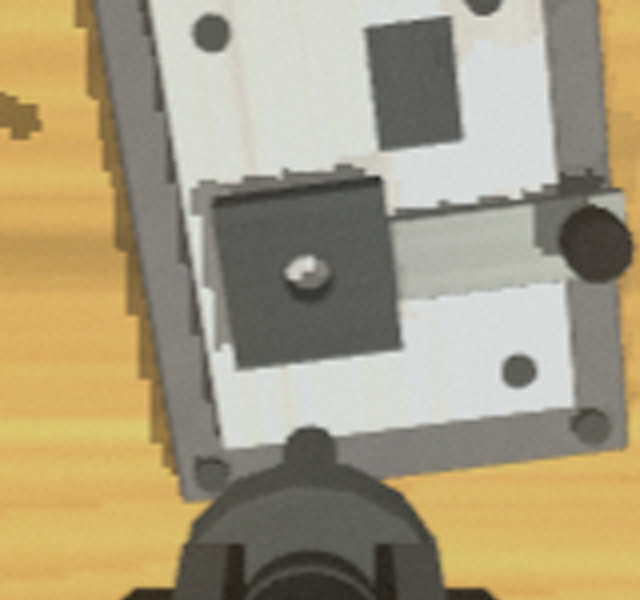

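The punch is unchanged in the grip (collar at the same pixels). Carrying it back to the stand.

apply_moves(
  rows=[
    {"claw": 1,"translation": [0.2,1.2,0],"angular": [0,0,0]},
    {"claw": 1,"translation": [0.6,3.6,-0.1],"angular": [0,0,0]},
    {"claw": 1,"translation": [1,6.6,-0.1],"angular": [0,0,0]},
    {"claw": 1,"translation": [1.45,9.6,-0.2],"angular": [0,0,0]},
    {"claw": 1,"translation": [1.9,12.6,-0.2],"angular": [0,0,0]},
    {"claw": 1,"translation": [2.35,15.6,-0.2],"angular": [0,0,0]},
    {"claw": 1,"translation": [2.8,18.6,-0.2],"angular": [0,0,0]},
    {"claw": 1,"translation": [3.25,21.6,-0.2],"angular": [0,0,0]},
    {"claw": 1,"translation": [3.7,24.6,-0.2],"angular": [0,0,0]},
    {"claw": 1,"translation": [4.1,27,-0.2],"angular": [0,0,0]},
    {"claw": 1,"translation": [4.35,28.8,-0.2],"angular": [0,0,0]},
    {"claw": 1,"translation": [4.45,29.4,-0.2],"angular": [0,0,0]},
    {"claw": 1,"translation": [4.45,29.4,-0.2],"angular": [0,0,0]},
    {"claw": 1,"translation": [4.45,29.4,-0.2],"angular": [0,0,0]},
    {"claw": 1,"translation": [4.45,29.4,-0.2],"angular": [0,0,0]},
    {"claw": 1,"translation": [4.45,29.4,-0.2],"angular": [0,0,0]},
    {"claw": 1,"translation": [4.45,29.4,-0.2],"angular": [0,0,0]},
    {"claw": 1,"translation": [4.45,29.4,-0.2],"angular": [0,0,0]},
  ],
)

```text
t: 14.72
tool_pos: [525.7, 142.2, 200.1]
ee_rot: [0.002, 3.142, -0.0]
ft_force: [-0.3, -0.8, -3.1]
finger_gap: 14.6
```

```bash
python3 - <<'E'
from h import *
plan([525,143.8,160])
E
```

```text
t 14.72 tcp [525.72 142.17 200.11] F [-0.31 -0.8  -3.07] gap 14.6
move [0.072 0.163 4.011] [-0.0001  0.     -0.0013] joints [ 0.14  0.09  0.04  1.51 -0.    0.14]
```

apply_moves(
  rows=[
    {"claw": 1,"translation": [0.07,0.15,1],"angular": [0,0,0]},
    {"claw": 1,"translation": [0.07,0.15,2.5],"angular": [0,0,0]},
    {"claw": 1,"translation": [0.07,0.15,4],"angular": [0,0,0]},
    {"claw": 1,"translation": [0.07,0.15,4.7],"angular": [0,0,0]},
    {"claw": 1,"translation": [0.07,0.15,5],"angular": [0,0,0]},
    {"claw": 1,"translation": [0.07,0.15,5],"angular": [0,0,0]},
    {"claw": 1,"translation": [0.07,0.15,5],"angular": [0,0,0]},
    {"claw": 1,"translation": [0.07,0.15,5],"angular": [0,0,0]},
  ],
)

```text
t: 15.38
tool_pos: [525.5, 144.6, 151.2]
ee_rot: [-0.0, 3.14, 0.0]
ft_force: [0.3, -0.2, -2.9]
finger_gap: 14.6
```

```bash
python3 - <<'E'
from h import *
plan([525,143.8,135]);snap('wrist','w10');plan([525,143.8,135])
w=load('w10')
cv2.imwrite('pics/w10z.png',cv2.resize(w['p'][210:310,265:365,::-1],None,fx=6,fy=6,interpolation=cv2.INTER_CUBIC))
E
```

```text
t 15.38 tcp [525.46 144.63 151.15] F [ 0.33 -0.16 -2.92] gap 14.6
move [ 0.049 -0.084  1.615] [0.0003 0.0018 0.0002] joints [ 0.15  0.1  -0.05  1.41  0.    0.15]
t 15.43 tcp [525.55 144.66 151.3 ] F [-0.37 -0.29 -2.3 ] gap 14.6
move [ 0.058 -0.087  1.63 ] [0.0003 0.0021 0.0002] joints [ 0.15  0.1  -0.05  1.41  0.    0.15]
```

View pics/w10z.png

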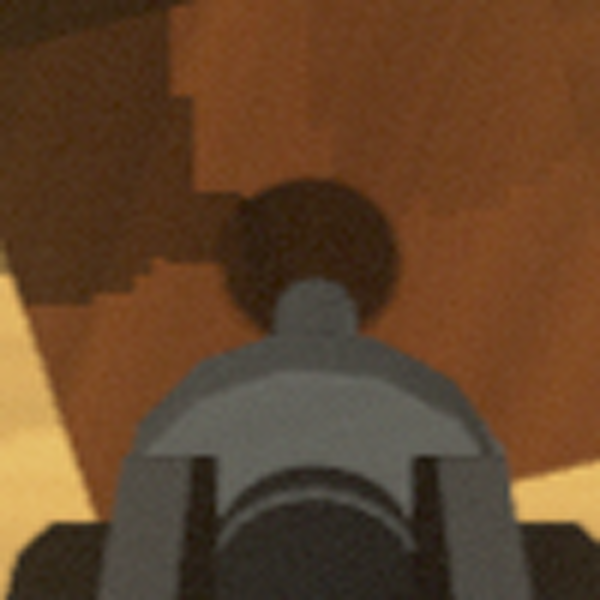

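Hole centre is at zoom (312,262) and the tip at (316,300), nearly aligned, with the nose clearance ample. Lowering in stages.

apply_moves(
  rows=[
    {"claw": 1,"translation": [0.04,-0.07,0.3],"angular": [0,0,0]},
    {"claw": 1,"translation": [0.04,-0.07,0.8],"angular": [0,0,0]},
    {"claw": 1,"translation": [0.04,-0.07,1.4],"angular": [0,0,0]},
    {"claw": 1,"translation": [0.04,-0.07,2],"angular": [0,0,0]},
    {"claw": 1,"translation": [0.04,-0.07,2.2],"angular": [0,0,0]},
    {"claw": 1,"translation": [0.04,-0.07,2.2],"angular": [0,0,0]},
    {"claw": 1,"translation": [0.04,-0.07,2.2],"angular": [0,0,0]},
  ],
)

```text
t: 16.02
tool_pos: [524.1, 143.8, 127.6]
ee_rot: [0.0, -3.141, 0.0]
ft_force: [-1.0, -0.1, -3.5]
finger_gap: 14.6
```

```bash
python3 - <<'E'
from h import *
plan([525.1,143.7,104])
E
```

```text
t 16.02 tcp [524.07 143.78 127.56] F [-0.97 -0.11 -3.47] gap 14.6
move [-0.105 -0.008  2.355] [-0.0002 -0.001   0.0002] joints [ 0.14  0.11 -0.09  1.37 -0.    0.14]
```

apply_moves(
  rows=[
    {"claw": 1,"translation": [-0.06,0,0.3],"angular": [0,0,0]},
    {"claw": 1,"translation": [-0.06,0,0.6],"angular": [0,0,0]},
    {"claw": 1,"translation": [-0.06,0,1],"angular": [0,0,0]},
    {"claw": 1,"translation": [-0.06,0,1.3],"angular": [0,0,0]},
    {"claw": 1,"translation": [-0.06,0,1.3],"angular": [0,0,0]},
  ],
)

```text
t: 16.43
tool_pos: [524.3, 143.8, 114.0]
ee_rot: [0.0, -3.14, 0.0]
ft_force: [-0.5, 0.0, -2.5]
finger_gap: 14.8
```

apply_moves(
  rows=[
    {"claw": 1,"translation": [0,0,0.3],"angular": [0,0,0]},
    {"claw": 1,"translation": [0,0,0.6],"angular": [0,0,0]},
    {"claw": 1,"translation": [0,0,0.8],"angular": [0,0,0]},
    {"claw": 1,"translation": [0,0,0.8],"angular": [0,0,0]},
    {"claw": 1,"translation": [0,0,0.8],"angular": [0,0,0]},
  ],
)

```text
t: 16.85
tool_pos: [524.8, 143.8, 106.9]
ee_rot: [0.0, -3.141, 0.0]
ft_force: [0.8, -0.7, -3.7]
finger_gap: 14.5
```

```bash
python3 - <<'E'
from h import *
plan([525.3,143.6,100])
E
```

```text
t 16.85 tcp [524.81 143.81 106.86] F [ 0.75 -0.7  -3.65] gap 14.5
move [-0.049 -0.02   0.686] [-0.0001 -0.0005  0.0002] joints [ 0.14  0.12 -0.12  1.33 -0.    0.14]
```

apply_moves(
  rows=[
    {"claw": 1,"translation": [0,0,0.2],"angular": [0,0,0]},
    {"claw": 1,"translation": [0,0,0.4],"angular": [0,0,0]},
    {"claw": 1,"translation": [0,0,0.6],"angular": [0,0,0]},
    {"claw": 1,"translation": [0,0,0.6],"angular": [0,0,0]},
    {"claw": 1,"translation": [0,0,0.6],"angular": [0,0,0]},
  ],
)

```text
t: 17.27
tool_pos: [524.8, 143.8, 100.8]
ee_rot: [0.0, -3.141, 0.0]
ft_force: [-0.5, 0.7, -2.9]
finger_gap: 14.4
```

apply_moves(
  rows=[
    {"claw": 1,"translation": [0,0,0.08],"angular": [0,0,0]},
    {"claw": 1,"translation": [0,0,0.08],"angular": [0,0,0]},
    {"claw": 1,"translation": [0,0,0.08],"angular": [0,0,0]},
  ],
)

```text
t: 17.52
tool_pos: [525.0, 143.8, 100.4]
ee_rot: [-0.0, 3.141, 0.0]
ft_force: [-0.1, -0.0, -2.9]
finger_gap: 14.5
```

apply_moves(
  rows=[
    {"claw": 1,"translation": [0,0,0.06],"angular": [0,0,0]},
    {"claw": 1,"translation": [0,0,0.06],"angular": [0,0,0]},
    {"claw": 1,"translation": [0,0,0.06],"angular": [0,0,0]},
  ],
)

```text
t: 17.77
tool_pos: [525.2, 143.9, 100.0]
ee_rot: [-0.0, 3.141, 0.0]
ft_force: [0.3, -0.7, -2.7]
finger_gap: 14.4
```

apply_moves(
  rows=[
    {"claw": 1,"translation": [0,0,0.05],"angular": [0,0,0]},
    {"claw": 1,"translation": [0,0,0.05],"angular": [0,0,0]},
    {"claw": 1,"translation": [0,0,0.05],"angular": [0,0,0]},
  ],
)

```text
t: 18.02
tool_pos: [525.2, 143.9, 99.9]
ee_rot: [-0.0, 3.141, 0.0]
ft_force: [-1.1, 0.2, 2.0]
finger_gap: 14.5
```

The collar is seated (Fz rose by 5 N at the same z as originally). Releasing and looking.

apply_moves(
  rows=[
    {"claw": 0.5,"translation": [0,0,0],"angular": [0,0,0]},
    {"claw": 0.3,"translation": [0,0,0],"angular": [0,0,0]},
    {"claw": 0,"translation": [0,0,0],"angular": [0,0,0]},
    {"claw": -0.5,"translation": [0,0,0],"angular": [0,0,0]},
    {"claw": -1,"translation": [0,0,0],"angular": [0,0,0]},
    {"claw": -1,"translation": [0,0,0],"angular": [0,0,0]},
    {"claw": -1,"translation": [0,0,0],"angular": [0,0,0]},
    {"claw": -1,"translation": [0,0,0],"angular": [0,0,0]},
    {"claw": -1,"translation": [0,0,0],"angular": [0,0,0]},
    {"claw": -1,"translation": [0,0,0],"angular": [0,0,0]},
  ],
)

```text
t: 18.85
tool_pos: [525.0, 143.8, 99.2]
ee_rot: [-0.0, 3.142, 0.0]
ft_force: [0.0, -0.4, 1.0]
finger_gap: 85.2
```

```bash
python3 - <<'E'
from h import *
plan([525,143.8,230]);snap('wrist','w11')
E
```

```text
t 18.85 tcp [525.01 143.82  99.21] F [ 0.05 -0.37  1.03] gap 85.2
move [ 0.0000e+00 -2.0000e-03 -1.3079e+01] [0.     0.     0.0002] joints [ 0.14  0.12 -0.14  1.31  0.    0.14]
```

View pics/w11.png

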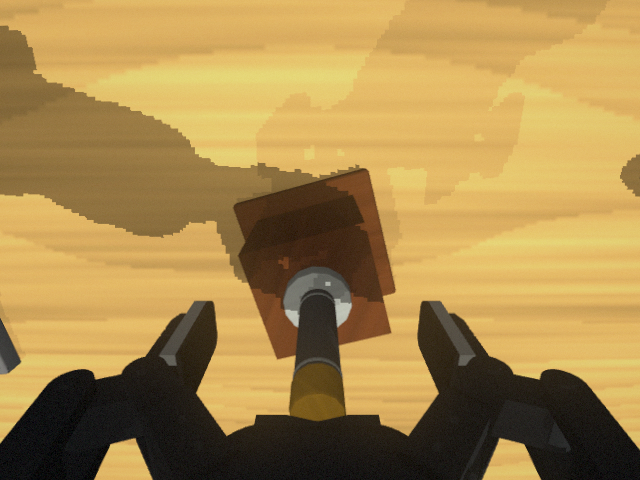

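The punch stands upright with its collar at (318,298) on the stand and the fingers clear of it. Retreating straight up.

apply_moves(
  rows=[
    {"claw": -1,"translation": [0,0,-1],"angular": [0,0,0]},
    {"claw": -1,"translation": [0,0,-3],"angular": [0,0,0]},
    {"claw": -1,"translation": [0,0,-5.5],"angular": [0,0,0]},
    {"claw": -1,"translation": [0,0,-8],"angular": [0,0,0]},
    {"claw": -1,"translation": [0,0,-10.5],"angular": [0,0,0]},
    {"claw": -1,"translation": [0,0,-12.5],"angular": [0,0,0]},
    {"claw": -1,"translation": [0,0,-13.5],"angular": [0,0,0]},
    {"claw": -1,"translation": [0,0,-13.5],"angular": [0,0,0]},
    {"claw": -1,"translation": [0,0,-13.5],"angular": [0,0,0]},
    {"claw": -1,"translation": [0,0,-13.5],"angular": [0,0,0]},
  ],
)

```text
t: 19.73
tool_pos: [524.3, 143.7, 232.7]
ee_rot: [0.0, -3.139, 0.001]
ft_force: [1.2, -0.0, -0.5]
finger_gap: 85.4
```

```bash
python3 - <<'E'
from h import *
plan([525,143.8,230]);snap('wrist','w12');snap('scene','s12')
a=cv2.resize(load('w12')['p'][140:265,255:375,::-1],(400,400));b=cv2.resize(load('s12')['p'][150:250,300:400,::-1],(400,400),interpolation=cv2.INTER_CUBIC)
cv2.imwrite('pics/fin.png',np.hstack([a,b]))
E
```

```text
t 19.73 tcp [524.35 143.74 232.66] F [ 1.21 -0.   -0.53] gap 85.4
move [-0.066  0.006  0.266] [-0.0003 -0.0025  0.0002] joints [0.14 0.1  0.1  1.58 0.   0.14]
```

View pics/fin.png

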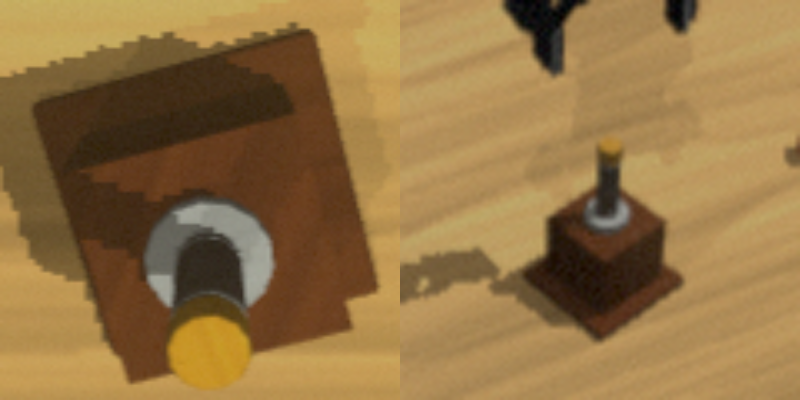

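View pics/s12.png

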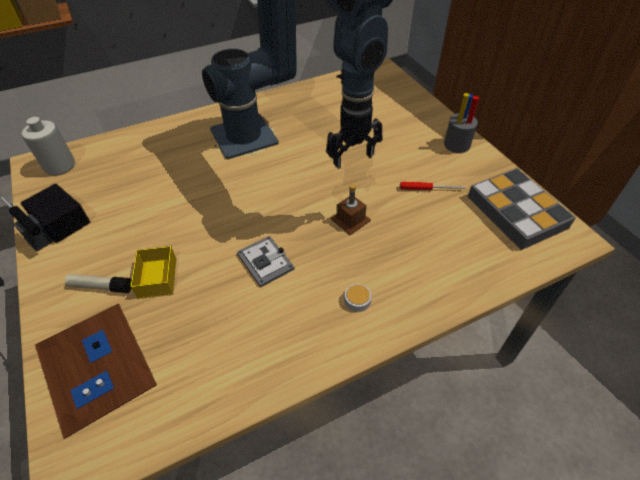

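The final views show the punch upright, its collar flat on the stand at (351,210) as at the start, the gripper clear, and the bystanders where they were. Handing the job in.

```bash
python3 -c "
from station import manip
print(manip.job_done())"
```

```text
the job is handed in; nothing more can be done
None
```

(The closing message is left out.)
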